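# Find the softest isolator foot and mark it

### The arm

A 7-joint arm with a two-finger parallel gripper is mounted at the origin on the work surface. World frame = base frame: x ahead of the robot, y to its left, z up, the work surface at z = 0. Lengths are in m, angles in degrees, forces in N, time in s.
With the tool pointing down it reaches from about 0.425 to 0.95 m from the base axis. Payload 4.7 kg.
Tool frame: the origin (TCP) lies on the centre line of the jaws, within the pads' length; the fingertips stand 8 mm ahead of it and the grasp point (between the pads) lies 11 mm behind it; z points along the fingers, y is the line along which they close (so a half turn about z gives the same grasp; the last joint's range is limited). The gripper opens to 85 mm and grips with 20 to 120 N. Pads are 22 mm wide; open, the fingers measure 114 mm over their backs; the gripper's body (76 mm by 85 mm) begins 54 mm behind the grasp point. The pads swing forward as they close: fully open they stand 13 mm farther back than shut.
Start: joints at [63.318, 26.849, -2.785, 87.806, 1.381, 65.374, -4.715], TCP at [0.286, -0.612, 0.239] pointing down, gripper open.
Joint ranges: [-148.3, 148.3], [-19.14, 114.17], [-79.39, 73.82], [5.75, 140.21], [-59.74, 239.74], [12.07, 113.84], [-152.46, 152.46]. Speed limits (degrees/s): [147.25, 147.25, 180, 180, 180, 180, 180].

### API

Orientations are given as [roll, pitch, yaw] about the fixed x, y, z axes, in that order (R = Rz(yaw) Ry(pitch) Rx(roll)).
In Python, from plant import * gives the robot as it stands.
- The arm moves only by the tool arm_command, never from a script. Its argument "rows" is a list of rows, each a list of 3 entries, a list of its own where there are three numbers: the opening, from 0 (shut) to 1 (fully open), then the shift along the tool's x, y, z in mm, then the turn, a rotation vector about the tool's x, y, z in degrees. A call has 1 to 8 rows; each row shifts and turns the commanded pose from where the row before left it, along the tool's axes as they then stand; what a row does not reach is not made up. A row lasts 1/12 s, in which the tool goes at most 41.7 mm and 7.16 degrees, less where a joint would pass 70% of its speed; a pose out of reach is approached as far as the arm can. A call is refused whole if a number of a shift passes 41.7 or a number of a turn 7.16, either way. A call with a gripper value outside its range is refused whole. The fingers move at their own pace and stop on an object; the grip force is fixed at half the most. Time passes only in rows, so rows that do not move let the fingers close. It gives the time, the measured TCP pose, the force, the opening and the grip force at its end, in the units of the state.
- observe(): the state, without advancing time (a new reading comes with each control period).
- grab_frame(name): name is "side" or "top" or "wrist"; returns a dict with "pixels" (384x512x3 uint8, red, green, blue), "fx", "fy", "cx", "cy" (pixels), "R" (3x3) and "t" (3): a world point X has camera coordinates R X + t. Camera axes: x right, y down, z forward; pixel columns grow to the right and rows downward; lengths in m; the calibration is good to about 2 mm. A picture is of the moment at which its call begins. There is no depth.
- sign_off(): hands the job in; it is judged then, once.
Trained networks look in the newest picture that a camera, given by its name, has taken for a name from the list of things; names that differ only in an ending like _2 or _b are one class to them, and where a whole thing is asked for, a point or a joint stands for the part that bears it (a point fixed in the world has none). Each returns a list of dicts, best first, with "confidence" (0 to 1); they miss things now and then, are a little off and sometimes report something else, mostly with a low value. They report only what shows in the picture. A call takes as long as a camera call.
- boxes_of(query, camera): "location" ([column, row] in pixels, amid what is visible of it).
- trace(query, camera): "mask" (384x512 bool, what is visible of it) and "location" ([column, row] in pixels, amid what is visible of it).
- place_of(query, camera): "location" ([column, row] in pixels: a listed point, or the origin of a listed thing).
The state is a dict: "clock": time; "joint_pos": joint angles; "dq": joint speeds; "joint_efforts": joint torques, N m; "position": TCP position; "tool_rot": TCP orientation; "ft_force": force on the tool from outside, world axes, zero at the start; "torque": the same for the moment, N m; "grip_width": finger opening in m; "grip_force": force on a finger pad.
Only numpy, scipy, OpenCV 4.12 (cv2) and the standard library are available. Lean on these libraries where they do the work, as an engineer would, in place of code of your own. Each camera call takes 0.05 s, during which the arm holds its last target. There are 200 camera calls.

### The job

Three spring isolator feet for the microscope are bolted in a row on a plate across the bench. With the fingertips, press down the round pad of each in turn, from the robot's left to its right, to feel which spring is the softest; only then push the white tag of that softest foot fully down, leaving the other two tags up. Pick nothing up, leave the loose things where they stand, and finish with all the pads free.

Things in the scene. Friction and masses are not known exactly. Their poses are not given: they have to be found in the camera images.
- plate: Steel jig plate 190 x 500 x 10 mm bolted flat to the bench. Origin: centre of its underside; x points away from the robot, y to its left (turned by up to 0.25 rad), z up. Three outwardly identical spring isolator feet are bolted on it side by side, at y = +170, 0 and -170 mm. Each is an aluminium base 128 (along x) x 76 x 10 mm with a round black pad on a coil spring at its near end and, at its far end, a grey post with a white push-down tag.
- left_pad (a point): Centre of the flat top of the left foot's round pad (50 mm across) when it is up, 69 mm above the bench; a fixed point of the plate, it does not follow the pad.
- left_tag (a point): Centre of the flat white top (24 mm along the plate's x, 34 mm along its y) of the left foot's tag when fully up, 76 mm above the bench; a fixed point of the plate, it does not follow the tag.
- middle_pad (a point): Centre of the flat top of the middle foot's round pad (50 mm across) when it is up, 69 mm above the bench; a fixed point of the plate, it does not follow the pad.
- middle_tag (a point): Centre of the flat white top (24 mm along the plate's x, 34 mm along its y) of the middle foot's tag when fully up, 76 mm above the bench; a fixed point of the plate, it does not follow the tag.
- right_pad (a point): Centre of the flat top of the right foot's round pad (50 mm across) when it is up, 69 mm above the bench; a fixed point of the plate, it does not follow the pad.
- right_tag (a point): Centre of the flat white top (24 mm along the plate's x, 34 mm along its y) of the right foot's tag when fully up, 76 mm above the bench; a fixed point of the plate, it does not follow the tag.
- pad_a (a joint): How far the pad of foot a is pressed down, m: 0 up, 0.009 on its stop; a spring brings it back up. Feet a, b and c stand in any order on the plate. Pressed 6 mm down the softest of the three pads pushes back with about 2 N, the next with 5 N, the firmest with 10 N. 1.5 mm or more counts as tried (4 N on the firmest).
- tag_a (a joint): How far the tag of foot a (the same foot as pad_a) is pushed down, m: 0 up (starts up to 2 mm down), 0.018 on its stop. It slides stiffly, about 3 N, and stays where it is left.
- pad_b (a joint): How far the pad of foot b is pressed down, m: 0 up, 0.009 on its stop; a spring brings it back up. Feet a, b and c stand in any order on the plate. Pressed 6 mm down the softest of the three pads pushes back with about 2 N, the next with 5 N, the firmest with 10 N. 1.5 mm or more counts as tried (4 N on the firmest).
- tag_b (a joint): How far the tag of foot b (the same foot as pad_b) is pushed down, m: 0 up (starts up to 2 mm down), 0.018 on its stop. It slides stiffly, about 3 N, and stays where it is left.
- pad_c (a joint): How far the pad of foot c is pressed down, m: 0 up, 0.009 on its stop; a spring brings it back up. Feet a, b and c stand in any order on the plate. Pressed 6 mm down the softest of the three pads pushes back with about 2 N, the next with 5 N, the firmest with 10 N. 1.5 mm or more counts as tried (4 N on the firmest).
- tag_c (a joint): How far the tag of foot c (the same foot as pad_c) is pushed down, m: 0 up (starts up to 2 mm down), 0.018 on its stop. It slides stiffly, about 3 N, and stays where it is left.
- objective: Loose steel microscope objective, 24 mm across, 42 mm tall; stands on the plate between two feet. Not part of the job. Origin: centre of its underside.
- eyepiece: Loose black eyepiece, 31 mm across, 44 mm tall; stands on the plate between two feet. Not part of the job. Origin: centre of its underside.
- oil: Loose small amber oil bottle, 29 mm across, 58 mm tall; stands on the bench just beyond the plate. Not part of the job. Origin: centre of its underside.
- screw_foot: Loose steel levelling screw standing on its disc, 28 mm across, 30 mm tall; stands on the bench just beyond the plate. Not part of the job. Origin: centre of its underside.
- slide_box: Loose blue slide box 85 x 100 x 34 mm; beside the work. Not part of the job. Origin: centre of its underside.
- beaker: Loose glass beaker, 70 mm across, 90 mm tall; beside the work. Not part of the job. Origin: centre of its underside.
- driver: Loose screwdriver 170 mm long, lying; beside the work. Not part of the job. Origin: on the bench beneath its handle-to-blade line.

How it is judged:
By the outcome, as a careful person would: the job done as asked, in the order asked, and still so for the second after the job is handed in, with the robot touching nothing.
It also fails if it takes over 54 s, if anything falls off the work surface, if the arm or the gripper's body presses on something with over 40 N, if the wrist force passes 120 N, or if a joint passes its speed limit or range.

## Working session

There is one attempt and no reset: what is moved stays moved. The work goes in short steps, Python scripts to look and compute and a tool call to move; the robot and the scene stay as the last step left them, time stands still between calls to the robot, and variables do not carry over. Pictures are saved under pics/ and viewed, at most 10 in all, crops included, and the job is handed in when it is done.

Besides the shell and the picture viewer there is one more tool, called after "Call:" as a command line: name --argument value ..., lists and objects as JSON in quotes. arm_command: Moves the arm, as the interface text tells. Its arguments: {"type":"object","properties":{"rows":{"type":"array","items":{"type":"array"}}},"required":["rows"]}

```bash
mkdir -p pics; cat > h.py <<'E'
from plant import *
import numpy as np, cv2
def ray(f,px):
    d=np.array([(px[0]-f['cx'])/f['fx'],(px[1]-f['cy'])/f['fy'],1.]);R=np.array(f['R']);t=np.array(f['t'])
    return -R.T@t, R.T@d
def atz(f,px,z):
    c,d=ray(f,px); return c+d*(z-c[2])/d[2]
E
python3 - <<'E'
from h import *
s=observe();print({k:np.round(v,3).tolist() for k,v in s.items()})
F={}
for c in('top','side'):
    F[c]=grab_frame(c); cv2.imwrite(f'pics/{c}0.png',F[c]['pixels'][:,:,::-1])
    print(c,np.round(-np.array(F[c]['R']).T@np.array(F[c]['t']),3))
for n,z in [('left_pad',.069),('middle_pad',.069),('right_pad',.069),('left_tag',.076),('middle_tag',.076),('right_tag',.076),('plate',0),('objective',.01),('eyepiece',.01),('oil',0),('screw_foot',0),('beaker',0)]:
    for c in F:
        for r in place_of(n,c)[:2]: print(n,c,round(r['confidence'],2),np.round(r['location']),np.round(atz(F[c],r['location'],z),3))
E
```

```text
{'clock': 0.0, 'joint_pos': [63.318, 26.895, -2.785, 87.875, 1.383, 65.373, -4.716], 'dq': [0.039, 0.048, 0.035, 0.01, -0.052, -0.009, 0.059], 'joint_efforts': [0.0, -51.031, -0.046, -23.771, 0.011, 0.008, 0.0], 'position': [0.285, -0.611, 0.238], 'tool_rot': [-179.89, 0.005, 25.029], 'ft_force': [-0.806, 0.945, 0.319], 'torque': [0.033, 0.011, -0.006], 'grip_force': 0.0, 'grip_width': 0.086}
top [ 0.393 -0.005  1.448]
side [ 0.259 -0.587  0.857]
left_pad top 0.9 [199. 200.] [0.518 0.212 0.069]
left_pad top 0.52 [270. 150.] [ 0.693 -0.042  0.069]
left_pad side 0.86 [211. 145.] [0.513 0.2   0.069]
left_pad side 0.28 [247. 168.] [0.573 0.068 0.069]
middle_pad top 0.59 [223. 178.] [0.593 0.128 0.069]
middle_pad top 0.54 [375. 168.] [ 0.617 -0.414  0.069]
middle_pad side 0.89 [238. 182.] [0.525 0.03  0.069]
right_pad top 0.75 [299. 187.] [ 0.557 -0.141  0.069]
right_pad side 0.67 [269. 219.] [ 0.546 -0.12   0.069]
left_tag top 0.71 [198. 179.] [0.593 0.215 0.076]
left_tag side 0.83 [233. 136.] [0.587 0.199 0.076]
left_tag side 0.37 [253. 215.] [ 0.511 -0.095  0.076]
middle_tag top 0.92 [
[... 361 characters left out ...]
216.] [ 0.53  -0.047  0.   ]
objective top 0.66 [246. 193.] [0.544 0.05  0.01 ]
objective top 0.51 [224. 175.] [0.614 0.13  0.01 ]
objective side 0.59 [246. 166.] [0.597 0.125 0.01 ]
objective side 0.28 [369. 332.] [ 0.626 -0.457  0.01 ]
eyepiece top 0.49 [270. 198.] [ 0.524 -0.039  0.01 ]
eyepiece side 0.64 [251. 218.] [ 0.524 -0.059  0.01 ]
oil side 0.5 [306. 196.] [ 0.706 -0.053 -0.   ]
screw_foot top 0.57 [218. 156.] [0.689 0.15  0.   ]
screw_foot top 0.57 [247. 186.] [0.573 0.046 0.   ]
screw_foot side 0.49 [270. 153.] [0.695 0.152 0.   ]
beaker top 0.95 [379. 165.] [ 0.64  -0.447  0.   ]
beaker top 0.71 [217. 155.] [0.691 0.156 0.   ]
beaker side 0.56 [368. 332.] [ 0.63  -0.456  0.   ]
```

View pics/top0.png

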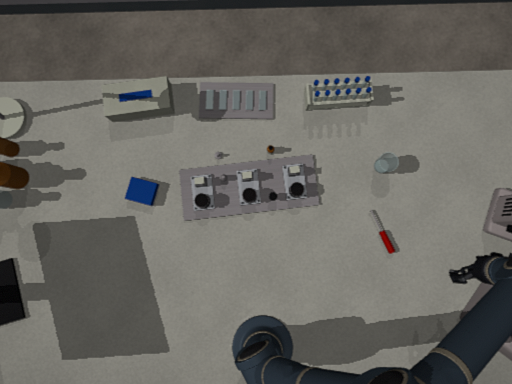

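View pics/side0.png

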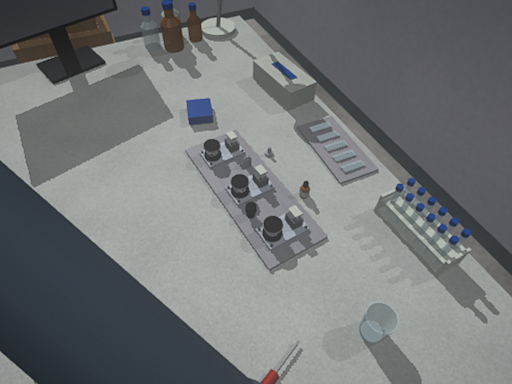

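The top view shows pads at about (202,200), (250,195) and (297,188), with the tags about 20 rows above them. The plate is turned about +6°. I'll go above it for a closer wrist view.

Call:
arm_command --rows '[[0, [27.5, -29, 0], [0, 0, 0]], [0, [27.5, -29, 0], [0, 0, 0]], [0, [27.5, -29, 0], [0, 0, 0]], [0, [27.5, -29, 0], [0, 0, 0]], [0, [27.5, -29, 0], [0, 0, 0]], [0, [27.5, -29, 0], [0, 0, 0]], [0, [27.5, -29, 0], [0, 0, 0]], [0, [27.5, -29, 0], [0, 0, 0]]]'

```text
clock: 1.97
position: [0.3871, -0.3065, 0.2396]
tool_rot: [180.0, -0.0, 25.0]
ft_force: [0.5, -0.5, 0.1]
grip_width: -0.0001
grip_force: 0.0
```

Call:
arm_command --rows '[[0, [27.5, -29, 0], [0, 0, 0]], [0, [27.5, -29, 0], [0, 0, 0]], [0, [27.5, -29, 0], [0, 0, 0]], [0, [27.5, -29, -15], [0, 0, 0]], [0, [27.5, -29, -15], [0, 0, 0]], [0, [0, 0, -20], [0, 0, 6.4]], [0, [0, 0, -20], [0, 0, 6.4]], [0, [0, 0, -20], [0, 0, 6.4]]]'

```text
clock: 2.63
position: [0.4495, -0.1196, 0.3297]
tool_rot: [180.0, -0.0, 5.6]
ft_force: [-0.1, -0.7, -0.1]
grip_width: -0.0002
grip_force: 0.0
```

```bash
cat > m.py <<'E'
from h import *
from scipy.optimize import least_squares
s=observe();print(s['clock'],np.round(s['position'],4),np.round(s['tool_rot'],2),np.round(s['ft_force'],2))
obs=[]
names=[(a+'_'+k,y,k) for k in('pad','tag') for a,y in(('left',.17),('middle',0),('right',-.17))]
for c in('wrist','side','top'):
    f=grab_frame(c)
    cv2.imwrite(f'pics/{c}1.png',f['pixels'][:,:,::-1])
    for n,y,k in names:
        for r in place_of(n,c)[:2]:
            if c=='wrist': print(n,round(r['confidence'],2),np.round(r['location'],1))
            if r['confidence']>.4: obs.append((f,np.array(r['location']),y,k,c,n))
def P(p,y,k):
    x=p[3] if k=='pad' else p[4]; z=.069 if k=='pad' else .076
    C,S=np.cos(p[2]),np.sin(p[2]); return np.array([p[0]+C*x-S*y,p[1]+S*x+C*y,z])
def res(p):
    o=[]
    for f,l,y,k,c,n in obs:
        q=np.array(f['R'])@P(p,y,k)+np.array(f['t']); o+=list(np.array([f['fx']*q[0]/q[2]+f['cx'],f['fy']*q[1]/q[2]+f['cy']])-l)
    # prior: symmetric about plate centre unknown -> fix gauge
    return np.array(o+[1000*(p[3]+p[4])*1])
r=least_squares(res,[.565,.035,.1,-.037,.037],loss='soft_l1',f_scale=1.5)
p=r.x;print(np.round(p,4))
e=res(p)[:-1].reshape(-1,2)
for o,v in zip(obs,e): print(o[4],o[5],np.round(v,1))
for n,y,k in names: print(n,np.round(P(p,y,k),4))
E
python3 m.py
```

```text
2.6333 [ 0.4495 -0.1196  0.3297] [ 1.7998e+02 -1.0000e-02  5.6400e+00] [-0.1  -0.72 -0.09]
[ 0.566   0.0361  0.0604 -0.0355  0.0355]
side left_pad [ 2.  -0.3]
side middle_pad [-3.5 -1.8]
side right_pad [-0.4  2.2]
side middle_tag [ 4.2 -3.4]
side right_tag [-0.1  6. ]
side right_tag [  16.6 -158.4]
top left_pad [ 0.4 -3.7]
top left_pad [-14.6  42.3]
top middle_pad [0.1 0.3]
top right_pad [-2.8 -1.3]
top left_tag [3.5 2.6]
top left_tag [-23.    0.8]
top middle_tag [3.3 0.7]
top right_tag [1.5 1.1]
left_pad [0.5203 0.2036 0.069 ]
middle_pad [0.5305 0.034  0.069 ]
right_pad [ 0.5408 -0.1357  0.069 ]
left_tag [0.5912 0.2079 0.076 ]
middle_tag [0.6015 0.0382 0.076 ]
right_tag [ 0.6118 -0.1314  0.076 ]
```

View pics/wrist1.png

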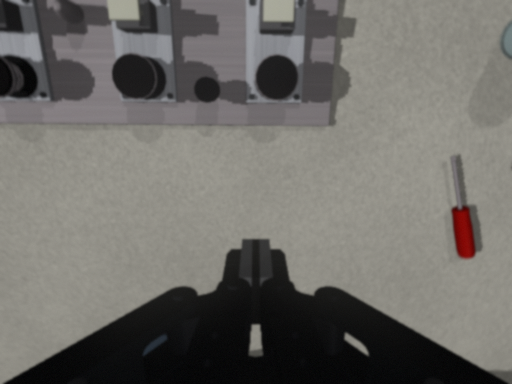

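Wrist view: right pad top at about (277,77), middle pad top at (136,76), left pad at about (10,77), right tag at (279,11), and the plate's near right corner at (331,125). The yaw looks good. I'll compute positions from these pixels.

```bash
python3 - <<'E'
from h import *
f=grab_frame('wrist')
print(np.round(-np.array(f['R']).T@np.array(f['t']),3))
for n,px,z in[('rp',(277,77),.069),('mp',(136,76),.069),('lp',(10,77),.069),('rt',(279,11),.076),('mt',(127,8),.076),('corner',(331,125),.01),('edgeL',(0,122),.01)]: print(n,np.round(atz(f,px,z),4))
im=cv2.resize(f['pixels'][0:140,:350],None,fx=2.2,fy=2.2,interpolation=cv2.INTER_CUBIC);cv2.imwrite('pics/w1c.png',im[:,:,::-1])
E
```

```text
[ 0.527 -0.112  0.462]
rp [ 0.548  -0.1358  0.069 ]
mp [0.5322 0.0288 0.069 ]
lp [0.516 0.176 0.069]
rt [ 0.6146 -0.1293  0.076 ]
mt [0.6007 0.0351 0.076 ]
corner [ 0.4958 -0.2229  0.01  ]
edgeL [0.4525 0.2413 0.01  ]
```

View pics/w1c.png

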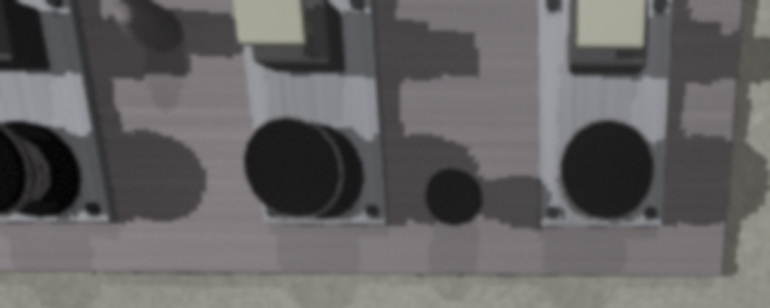

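Call:
arm_command --rows '[[0, [11, -35, 12], [0, 0, 0]], [0, [11, -35, 12], [0, 0, 0]], [0, [11, -35, 12], [0, 0, 0]], [0, [11, -35, 12], [0, 0, 0]], [0, [11, -35, 12], [0, 0, 0]], [0, [11, -35, 12], [0, 0, 0]], [0, [11, -35, 12], [0, 0, 0]], [0, [11, -35, 12], [0, 0, 0]]]'

```text
clock: 4.4
position: [0.5088, 0.1685, 0.2321]
tool_rot: [180.0, -0.0, 5.8]
ft_force: [1.0, -0.9, 0.1]
grip_width: 0.0
grip_force: 0.0
```

Call:
arm_command --rows '[[0, [10, -34, 20], [0, 0, 0]], [0, [0, 0, 30], [0, 0, 0]], [0, [0, 0, 25], [0, 0, 0]], [0, [0, 0, 25], [0, 0, 0]], [0, [0, 0, 10], [0, 0, 0]], [0, [0, 0, 0], [0, 0, 0]], [0, [0, 0, 0], [0, 0, 0]]]'

```text
clock: 4.98
position: [0.5154, 0.2018, 0.123]
tool_rot: [-180.0, -0.0, 5.8]
ft_force: [0.0, -0.2, 0.9]
grip_width: -0.0002
grip_force: 0.0
```

```bash
python3 - <<'E'
from h import *
s=observe();print(s['clock'],np.round(s['position'],4),np.round(s['tool_rot'],2),np.round(s['ft_force'],2))
f=grab_frame('wrist');cv2.imwrite('pics/w2.png',f['pixels'][:,:,::-1])
for P in [(.5165,.203,.069),(.548-.0158*2,-.1355+.339,.069)]:
    q=np.array(f['R'])@np.array(P)+np.array(f['t']);print(f['fx']*q[0]/q[2]+f['cx'],f['fy']*q[1]/q[2]+f['cy'])
E
```

```text
4.9833 [0.5154 0.2018 0.123 ] [-1.7999e+02 -1.0000e-02  5.8100e+00] [ 0.03 -0.15  0.89]
254.16279499981835 218.9305561316961
253.37308601433566 219.00077641114243
```

View pics/w2.png

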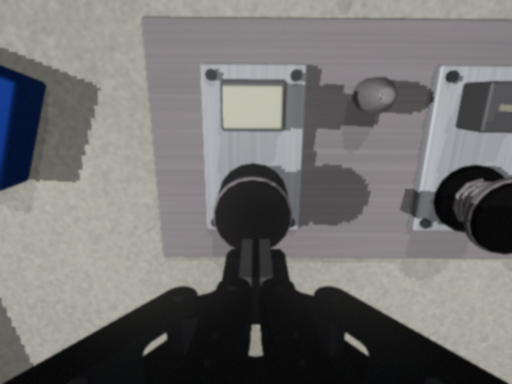

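The pad disc sits at about (253,212), where I'd predicted row 219, so I'll shift 4 mm farther. The tag is at (252,105).

Call:
arm_command --rows '[[0, [4, -1, 15], [0, 0, 0]], [0, [0, 0, 15], [0, 0, 0]], [0, [0, 0, 11], [0, 0, 0]], [0, [0, 0, 0], [0, 0, 0]], [0, [0, 0, 0], [0, 0, 0]], [0, [0, 0, 0], [0, 0, 0]]]'

```text
clock: 5.53
position: [0.5196, 0.2035, 0.0827]
tool_rot: [-180.0, -0.1, 5.8]
ft_force: [-0.3, -0.3, 1.0]
grip_width: -0.0
grip_force: 0.0
```

Call:
arm_command --rows '[[0, [0, 0, 2], [0, 0, 0]], [0, [0, 0, 2], [0, 0, 0]], [0, [0, 0, 2], [0, 0, 0]], [0, [0, 0, 1], [0, 0, 0]], [0, [0, 0, 0], [0, 0, 0]], [0, [0, 0, 0], [0, 0, 0]], [0, [0, 0, 0], [0, 0, 0]], [0, [0, 0, 0], [0, 0, 0]]]'

```text
clock: 6.2
position: [0.5192, 0.2032, 0.0747]
tool_rot: [-180.0, -0.0, 5.8]
ft_force: [0.4, -0.5, 0.4]
grip_width: -0.0001
grip_force: 0.5
```

```bash
cat > fz.py <<'E'
from h import *
L=[]
for i in range(8):
    s=observe();L.append(list(s['ft_force'])+list(s['position'])+list(np.array(s['torque'])*10));grab_frame('top')
print(s['clock'],np.round(np.mean(L,0),4),np.round(np.std(L,0),2)[:3])
E
python3 fz.py
```

```text
6.55 [ 0.6454 -0.0321  0.8238  0.5191  0.2032  0.0747  0.3851 -1.5918 -0.0846] [0.34 0.36 0.36]
```

Call:
arm_command --rows '[[0, [0, 0, 2], [0, 0, 0]], [0, [0, 0, 2], [0, 0, 0]], [0, [0, 0, 0], [0, 0, 0]], [0, [0, 0, 0], [0, 0, 0]], [0, [0, 0, 0], [0, 0, 0]], [0, [0, 0, 0], [0, 0, 0]]]'

```text
clock: 7.1
position: [0.519, 0.2031, 0.0706]
tool_rot: [180.0, -0.0, 5.8]
ft_force: [0.0, 1.4, 2.4]
grip_width: -0.0001
grip_force: 1.0
```

```bash
python3 fz.py; python3 -c "
from h import *
f=grab_frame('wrist');cv2.imwrite('pics/w3.png',f['pixels'][:,:,::-1])"
```

```text
7.45 [ 0.2688  0.1865  2.0711  0.519   0.2032  0.0707  0.2754 -1.2262 -0.0268] [0.43 0.62 0.49]
```

View pics/w3.png

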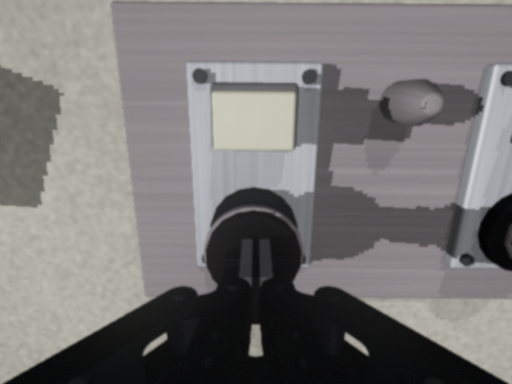

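Fingers are centred on the pad, with the tag at about (254,117). 2.1 N at about 6 mm suggests the soft spring. Next is the middle foot.

Call:
arm_command --rows '[[0, [0, 0, -15], [0, 0, 0]], [0, [0, 0, -25], [0, 0, 0]], [0, [0, 34, 0], [0, 0, 0]], [0, [0, 34, 0], [0, 0, 0]], [0, [-1, 34, 0], [0, 0, 0]], [0, [0, 34, 0], [0, 0, 0]], [0, [0, 34, 0], [0, 0, 0]], [0, [0, 0, 0], [0, 0, 0]]]'

```text
clock: 8.22
position: [0.5349, 0.0248, 0.1095]
tool_rot: [179.7, 0.2, 5.2]
ft_force: [0.1, -0.5, 0.7]
grip_width: -0.0002
grip_force: 0.0
```

```bash
python3 - <<'E'
from h import *
s=observe();print(s['clock'],np.round(s['position'],4),np.round(s['tool_rot'],2),np.round(s['ft_force'],2))
f=grab_frame('wrist');cv2.imwrite('pics/w4.png',f['pixels'][:,:,::-1])
for px in [place_of('middle_pad','wrist'),place_of('middle_tag','wrist')]:
    for r in px: print(r['confidence'],np.round(r['location']),np.round(atz(f,r['location'],.07),4))
E
```

```text
8.2167 [0.5349 0.0248 0.1095] [179.71   0.18   5.17] [ 0.08 -0.47  0.71]
```

View pics/w4.png

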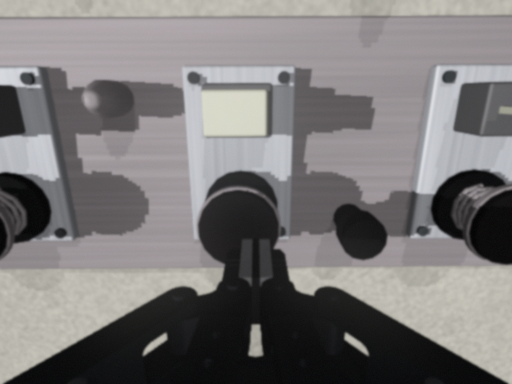

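The middle pad is at (239,225). The arm was still settling, with about 9 mm of transient overshoot. Before pressing I'll let it settle.

Call:
arm_command --rows '[[0, [0, 0, 0], [0, 0, 0]], [0, [0, 0, 0], [0, 0, 0]], [0, [0, 0, 15], [0, 0, 0]], [0, [0, 0, 13], [0, 0, 0]], [0, [0, 0, 0], [0, 0, 0]], [0, [0, 0, 0], [0, 0, 0]]]'

```text
clock: 8.87
position: [0.5346, 0.0351, 0.0822]
tool_rot: [-180.0, 0.1, 5.9]
ft_force: [0.7, 0.0, 0.6]
grip_width: -0.0
grip_force: 0.0
```

```bash
python3 fz.py
```

```text
9.2167 [ 0.3683 -0.0498 -0.0584  0.5355  0.0345  0.0831 -0.0207  0.2588  0.0879] [0.32 0.27 0.29]
```

Call:
arm_command --rows '[[0, [0, 0, 3], [0, 0, 0]], [0, [0, 0, 3], [0, 0, 0]], [0, [0, 0, 2], [0, 0, 0]], [0, [0, 0, 2], [0, 0, 0]], [0, [0, 0, 2.5], [0, 0, 0]], [0, [0, 0, 0], [0, 0, 0]], [0, [0, 0, 0], [0, 0, 0]], [0, [0, 0, 0], [0, 0, 0]]]'

```text
clock: 9.93
position: [0.5354, 0.0339, 0.0704]
tool_rot: [180.0, -0.0, 5.8]
ft_force: [-0.4, -0.6, 5.0]
grip_width: -0.0006
grip_force: 2.5
```

```bash
python3 fz.py
```

```text
10.2833 [-5.9290e-01 -5.1800e-01  5.0665e+00  5.3540e-01  3.3800e-02  7.0400e-02
 -1.1653e+00  1.2625e+00 -1.9000e-03] [0.36 0.37 0.56]
```

The middle pad gives 5.1 N, so it's the medium one. On to the right foot.

Call:
arm_command --rows '[[0, [0, 0, -15], [0, 0, 0]], [0, [0, 0, -25], [0, 0, 0]], [0, [0, 30, 0], [0, 0, 0]], [0, [-1, 36, 0], [0, 0, 0]], [0, [0, 36, 0], [0, 0, 0]], [0, [0, 36, 0], [0, 0, 0]], [0, [0, 22, 0], [0, 0, 0]], [0, [0, 10, 0], [0, 0, 0]]]'

```text
clock: 11.0
position: [0.5508, -0.14, 0.1094]
tool_rot: [179.9, 0.1, 5.5]
ft_force: [1.0, -1.0, -0.3]
grip_width: 0.0001
grip_force: 0.0
```

Call:
arm_command --rows '[[0, [0, 0, 0], [0, 0, 0]], [0, [0, 0, 0], [0, 0, 0]], [0, [0, 0, 15], [0, 0, 0]], [0, [0, 0, 12], [0, 0, 0]], [0, [0, 0, 0], [0, 0, 0]], [0, [0, 0, 0], [0, 0, 0]]]'

```text
clock: 11.5
position: [0.5508, -0.1334, 0.0823]
tool_rot: [-179.9, 0.1, 6.0]
ft_force: [-0.2, -0.3, 0.0]
grip_width: -0.0002
grip_force: 0.0
```

```bash
python3 fz.py;python3 - <<'E'
from h import *
f=grab_frame('wrist');cv2.imwrite('pics/w5.png',f['pixels'][:,:,::-1])
E
```

```text
11.85 [-0.1999  0.077  -0.219   0.5517 -0.1346  0.0833  0.0091  0.0161  0.1651] [0.34 0.62 0.45]
```

View pics/w5.png

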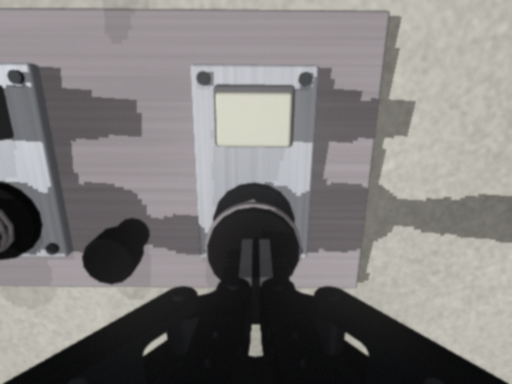

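Centred on the right pad, with its disc at about (254,245) and the tag at (254,117). Pressing now.

Call:
arm_command --rows '[[0, [0, 0, 3], [0, 0, 0]], [0, [0, 0, 3], [0, 0, 0]], [0, [0, 0, 2], [0, 0, 0]], [0, [0, 0, 2], [0, 0, 0]], [0, [0, 0, 2.5], [0, 0, 0]], [0, [0, 0, 0], [0, 0, 0]], [0, [0, 0, 0], [0, 0, 0]], [0, [0, 0, 0], [0, 0, 0]]]'

```text
clock: 12.62
position: [0.5517, -0.1355, 0.0715]
tool_rot: [180.0, -0.0, 5.8]
ft_force: [-1.9, 0.2, 9.3]
grip_width: -0.0001
grip_force: 4.4
```

```bash
python3 fz.py; python3 - <<'E'
from h import *
f=grab_frame('wrist')
# pixel->tool-plane mapping: same hand-eye; find tag location of LEFT frame w3 (254,117) using same tool pose (yaw 5.8) with tcp (.519,.2031,.0706)
s=observe(); d=np.array([.519,.2031,.0706])-np.array(s['position'])
for px in[(254,117),(254,112),(254,150)]:
    c,r=ray(f,px); c=c+d; print(px,np.round(c+r*(.075-c[2])/r[2],4))
E
```

```text
12.9667 [-2.5629 -0.051   8.5734  0.5516 -0.1354  0.0715  0.0525  5.3741  0.1163] [0.41 0.47 0.45]
(254, 117) [0.5875 0.2109 0.075 ]
(254, 112) [0.5895 0.2111 0.075 ]
(254, 150) [0.5743 0.2096 0.075 ]
```

Right is the firmest at 8.6 N, so the left foot is the softest. I'll lift and move to the left tag.

Call:
arm_command --rows '[[0, [0, 0, -15], [0, 0, 0]], [0, [0, 0, -25], [0, 0, 0]], [0, [0, 0, -20], [0, 0, 0]], [0, [7, -34, 0], [0, 0, 0]], [0, [7, -34, 0], [0, 0, 0]], [0, [7, -34, 0], [0, 0, 0]], [0, [7, -34, 0], [0, 0, 0]], [0, [7, -34, 0], [0, 0, 0]]]'

```text
clock: 13.73
position: [0.5688, 0.0387, 0.1303]
tool_rot: [180.0, 0.0, 5.8]
ft_force: [1.3, -0.1, 0.1]
grip_width: -0.0003
grip_force: 0.0
```

Call:
arm_command --rows '[[0, [7, -34, 0], [0, 0, 0]], [0, [7, -34, 0], [0, 0, 0]], [0, [7, -34, 0], [0, 0, 0]], [0, [7, -34, 0], [0, 0, 0]], [0, [8, -34, 0], [0, 0, 0]], [0, [0, 0, 0], [0, 0, 0]], [0, [0, 0, 0], [0, 0, 0]], [0, [0, 0, 0], [0, 0, 0]]]'

```text
clock: 14.4
position: [0.5873, 0.2096, 0.1299]
tool_rot: [179.9, 0.1, 5.8]
ft_force: [-0.4, -0.5, -0.3]
grip_width: -0.0001
grip_force: 0.0
```

```bash
python3 fz.py;python3 - <<'E'
from h import *
f=grab_frame('wrist');cv2.imwrite('pics/w6.png',f['pixels'][:,:,::-1])
for P in [(.5885,.2105,.075),(.520,.203,.069)]:
    q=np.array(f['R'])@np.array(P)+np.array(f['t']);print(f['fx']*q[0]/q[2]+f['cx'],f['fy']*q[1]/q[2]+f['cy'])
E
```

```text
14.75 [-0.3014 -0.346  -0.115   0.5877  0.2086  0.1303 -0.0061 -0.1671  0.1503] [0.18 0.52 0.33]
254.13178067066428 218.3883372019904
255.03492783534705 302.5993274830979
```

View pics/w6.png

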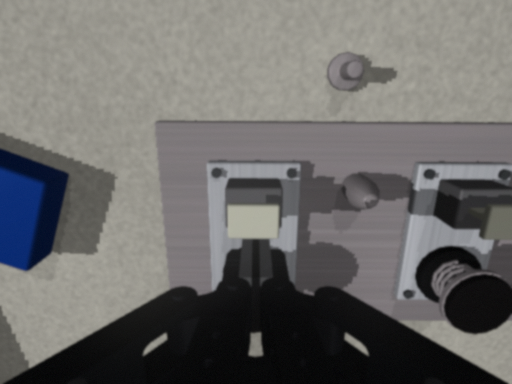

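The tag's white top is at (253,221), directly under the predicted spot. Pushing down.

Call:
arm_command --rows '[[0, [-1, 0, 15], [0, 0, 0]], [0, [0, 0, 15], [0, 0, 0]], [0, [0, 0, 12], [0, 0, 0]], [0, [0, 0, 0], [0, 0, 0]], [0, [0, 0, 3], [0, 0, 0]], [0, [0, 0, 3], [0, 0, 0]], [0, [0, 0, 3], [0, 0, 0]], [0, [0, 0, 3], [0, 0, 0]]]'

```text
clock: 15.52
position: [0.5871, 0.2104, 0.0774]
tool_rot: [-180.0, -0.1, 5.8]
ft_force: [-0.8, -0.2, 3.9]
grip_width: 0.0001
grip_force: 1.5
```

Call:
arm_command --rows '[[0, [0, 0, 3], [0, 0, 0]], [0, [0, 0, 3], [0, 0, 0]], [0, [0, 0, 2], [0, 0, 0]], [0, [0, 0, 2], [0, 0, 0]], [0, [0, 0, 1], [0, 0, 0]], [0, [0, 0, 0], [0, 0, 0]], [0, [0, 0, 0], [0, 0, 0]]]'

```text
clock: 16.1
position: [0.5871, 0.2103, 0.0661]
tool_rot: [-180.0, -0.1, 5.8]
ft_force: [-0.2, -0.1, 5.6]
grip_width: 0.0
grip_force: 2.5
```

```bash
python3 fz.py
```

```text
16.45 [ 0.1038  0.0417  5.5472  0.5871  0.2104  0.0661  0.468  -0.1421 -0.2043] [0.27 0.25 0.36]
```

Call:
arm_command --rows '[[0, [0, 0, 1.5], [0, 0, 0]], [0, [0, 0, 1.5], [0, 0, 0]], [0, [0, 0, 0], [0, 0, 0]], [0, [0, 0, 0], [0, 0, 0]], [0, [0, 0, 0], [0, 0, 0]]]'

```text
clock: 16.92
position: [0.5872, 0.2104, 0.0659]
tool_rot: [180.0, -0.1, 5.8]
ft_force: [-5.1, -3.1, 22.9]
grip_width: -0.0003
grip_force: 10.9
```

```bash
python3 fz.py
```

```text
17.2667 [-5.0627 -2.8537 21.7943  0.5872  0.2104  0.0659 -6.0391 11.8796  0.0647] [0.57 0.66 0.55]
```

The force rose to 22 N with no movement, so the tag is on its stop. Retreating straight up.

Call:
arm_command --rows '[[0, [0, 0, -10], [0, 0, 0]], [0, [0, 0, -25], [0, 0, 0]], [0, [0, 0, -30], [0, 0, 0]], [0, [0, 0, -35], [0, 0, 0]], [0, [0, 0, -20], [0, 0, 0]], [0, [0, 0, 0], [0, 0, 0]], [0, [0, 0, 0], [0, 0, 0]], [0, [0, 0, 0], [0, 0, 0]]]'

```text
clock: 17.98
position: [0.5857, 0.2093, 0.1811]
tool_rot: [179.9, 0.1, 5.8]
ft_force: [-0.5, -0.5, -0.8]
grip_width: -0.0003
grip_force: 0.0
```

```bash
python3 - <<'E'
from h import *
f=grab_frame('wrist');g=grab_frame('side')
a=f['pixels'];b=cv2.resize(g['pixels'][110:290,170:350],(384,384),interpolation=cv2.INTER_CUBIC)
im=np.hstack([a[:,:400],b]);cv2.imwrite('pics/w7.png',im[:,:,::-1])
E
```

```text
(no output)
```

View pics/w7.png

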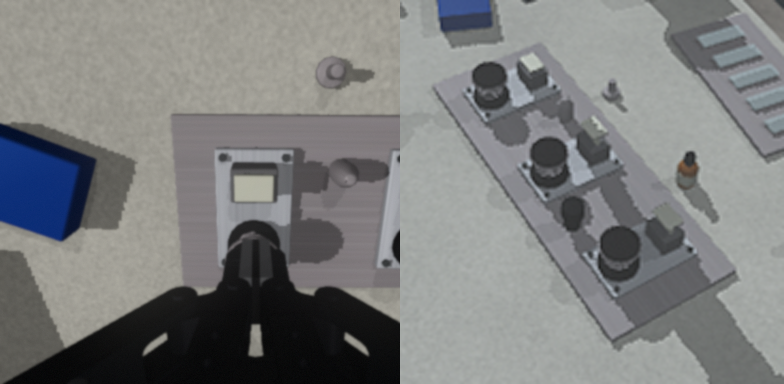

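The left tag is down (wrist (254,186), side inset (533,68)). The other two tags are up, all pads are up and the loose things are standing. The gripper is clear.

```bash
python3 -c "
from plant import *
print(sign_off())"
```

```text
the job is handed in; nothing more can be done
None
```

I pressed the pads left to right and felt about 2.1 N, 5.1 N and 8.6 N, so the left foot is the softest; its tag is pushed fully down to the stop, the other two tags and all pads are up, and the job is handed in.

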